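# Return spare desiccant canisters to the child-resistant tub

### The arm

A 6-joint arm with a two-finger parallel gripper is mounted at the origin on the work surface. World frame = base frame: x ahead of the robot, y to its left, z up, the work surface at z = 0. Lengths are in mm, angles in degrees, forces in N, time in s.
With the tool pointing down it reaches from about 400 to 925 mm from the base axis. Payload 3.4 kg.
Tool frame: the origin (TCP) lies midway between the tips of the shut fingers; the grasp point (between the pads) lies 19 mm behind it; z points along the fingers, y is the line along which they close (so a half turn about z gives the same grasp; the last joint's range is limited). The gripper opens to 85 mm and grips with 20 to 120 N. Pads are 22 mm wide; open, the fingers measure 114 mm over their backs; the gripper's body (76 mm by 85 mm) begins 54 mm behind the grasp point. The pads swing forward as they close: fully open they stand 13 mm farther back than shut.
Start: joints at [-72.107, 17.578, 86.31, -0, 76.112, -4.211], TCP at [216.35, -532.751, 231.305] pointing down, gripper open.
Joint ranges: [-179.03, 179.03], [-60, 130.46], [8.19, 133.38], [-81.62, 261.62], [5.75, 156.47], [-153.77, 153.77]. Speed limits (degrees/s): [147.25, 147.25, 180, 180, 180, 180].

### API

Orientations are given as a 3x3 rotation matrix whose columns are the frame's x, y, z axes.
In Python, from plant import telemetry, imaging, manip gives the robot as it stands. The module is installed in compiled form; this text tells all that it offers.
- The arm moves only by the shell command python3 -m crank 'ROWS' [FORCE]. ROWS is JSON, a list of rows, each a list of 7 numbers: the shift along the tool's x, y, z in units of 25 mm (1.0 is 25 mm), then the turn, a rotation vector about the tool's x, y, z in units of 8 degrees (1.0 is 8 degrees), then the finger opening in mm, from 0 to 85.4. A call has 1 to 12 rows; each row is the pose to reach, as a shift and turn from the pose commanded when the call began, along the tool's axes at that moment; what a row does not reach only later rows make up. A row lasts 1/8 s, in which the tool goes at most 62.5 mm and 10.7 degrees, less where a joint would pass 70% of its speed; a pose out of reach is approached as far as the arm can. A call with a gripper value outside its range is refused whole. The fingers move at their own pace and stop on an object; FORCE is the grip in N (left out, the last holds). Time passes only in rows, so rows that repeat a pose let the fingers close. It gives the time, the measured TCP pose, the force, the opening and the grip force at its end, in the units of the state.
- telemetry.read_state(): the state, without advancing time (a new reading comes with each control period).
- imaging.get_image(name): name is "scene" or "top"; returns a dict with "image" (480x640x3 uint8, red, green, blue), "K" (3x3 intrinsics, pixels), "dist_coeffs" ([k1, k2, p1, p2, k3] as OpenCV has them; the pictures are not rectified), "R" (3x3) and "t" (3): a world point X has camera coordinates R X + t. Camera axes: x right, y down, z forward; pixel columns grow to the right and rows downward; lengths in mm; the calibration is good to about 2 mm. A picture is of the moment at which its call begins. There is no depth.
- manip.job_done(): hands the job in; it is judged then, once.
The state is a dict: "time": time; "joint_positions": joint angles; "qvel": joint speeds; "joint_torque": joint torques, N m; "tool_pos": TCP position; "orientation": TCP orientation; "contact_force": force on the tool from outside, world axes, zero at the start; "moment": the same for the moment, N m; "width": finger opening in mm; "grip_force": force on a finger pad.
Only numpy, scipy, OpenCV 4.12 (cv2) and the standard library are available. Lean on these libraries where they do the work, as an engineer would, in place of code of your own. Each camera call takes 0.05 s, during which the arm holds its last target. There are 200 camera calls.

### The job

The spare yellow desiccant canisters on the packing bench belong in the white child-resistant tub: first lift the small gift box off the tub's cap and set it down flat in the middle of the cork pad, keeping it level because there are chocolates in it. Then press the cap down hard and turn it anticlockwise to free it without forcing the ears past the brackets, lift it off and stand it right way up on the bench clear of the tub, and put every spare canister into the tub. Finally put the cap back, press it down and turn it clockwise as far as it goes so that it locks when let go, leaving the display box, jar and ribbon reel where they are.

Things in the scene. Friction and masses are not known exactly. Their poses are not given: they have to be found in the camera images.
- tub: white round tub bolted to the bench (place and yaw vary); origin at the centre of its underside, z up. Bore 84 mm, floor at z = 6 mm, wall top at z = 135 mm. On the wall stands a grey sprung seal ring that pushes the cap up. Two blue brackets stand outside the rim on the tub's +x and -x sides, radius 51.5 to 68 mm, top at z = 159 mm
- tub_mouth (a point): centre of the tub's mouth, 147 mm above its underside, level with the top of the seal ring when the cap is off (ring 85 mm inside, 100 mm outside)
- bracket_a: blue bracket on the tub's +x side; its frame is the tub's. Seen from above its roof (underside at z = 152 mm) spans from 12 degrees clockwise to 38 anticlockwise of the tub's x axis; under it an end stop at the clockwise end and a tooth, 4.5 mm deep, at 10 to 19 degrees anticlockwise. An ear held between stop and tooth is locked. It breaks if forced with over 80 N
- bracket_b: the other blue bracket, on the tub's -x side: the half-turn copy of bracket_a; its frame too is the tub's
- cap: loose white cap, 120 g, 60 mm tall; origin at the centre of its underside, z up. Plug z = 0 to 18 mm (radius 32 mm below, 39 mm from z = 10), disc radius 46.5 mm z = 18 to 34, red grip bar z = 34 to 60, two red ears along +x and -x. A half turn makes no difference. Locked: its x along the tub's x (within 5 degrees, either way round), origin 127 mm above the tub's
- cap_bar (a point): top centre of the cap's grip bar, which is 60 mm long (along the cap's x), 20 mm wide (y), 26 mm tall. To open: push the cap down 5 to 9 mm (15 to 20 N), hold it down, turn it anticlockwise seen from above by about 57 degrees. From 46 to 160 degrees the ears are free: it rises to 129 mm above the tub's origin and lifts off
- cap_ear (a point): outer end of the +x ear, 60 mm from the cap's axis; ears are 12 mm wide, z = 18 to 25 mm of the cap. To close: set the cap on the seal ring with the ears 46 to 160 degrees anticlockwise of the tub's x axis (the plug centres it within 3 mm), push down 5 to 9 mm below the locked height, turn clockwise until the ears meet the stops, let go: it rises behind the teeth
- seal (a joint): sprung seal ring of the tub, how far it is pushed down, m: 0 up (cap off or unlocked), 0.002 with the cap locked, above 0.0065 the ears pass below the teeth, 0.011 the lowest
- gift_box: small pale grey gift box with a copper band, 100 mm (its x) by 60 mm (its y) by 30 mm tall, 200 g, closed and rigid; origin at the centre of its underside, z up. It starts lying across the top of the cap's grip bar
- pad: cork pad fixed on the bench, 160 mm (x) by 180 mm (y), 6 mm thick; origin at the centre of its underside: the top is at z = 6 mm
- can1: yellow desiccant canister, a solid plastic drum 30 mm in diameter and 26 mm tall, about 14 g; origin at the centre of its underside, z along its axis (up when it stands). It starts standing on the bench. Not every start has all four canisters; an absent one reads None
- can2: yellow desiccant canister, a solid plastic drum 30 mm in diameter and 26 mm tall, about 14 g; origin at the centre of its underside, z along its axis (up when it stands). It starts standing on the bench. Not every start has all four canisters; an absent one reads None
- can3: yellow desiccant canister, a solid plastic drum 30 mm in diameter and 26 mm tall, about 14 g; origin at the centre of its underside, z along its axis (up when it stands). It starts standing on the bench. Not every start has all four canisters; an absent one reads None
- can4: yellow desiccant canister, a solid plastic drum 30 mm in diameter and 26 mm tall, about 14 g; origin at the centre of its underside, z along its axis (up when it stands). It starts standing on the bench. Not every start has all four canisters; an absent one reads None
- display_box: bystander: open flat gift box with rows of chocolates, 200 by 200 by 30 mm, loose; origin at the centre of its underside
- jar: bystander: amber glass jar with a brass lid, 64 mm in diameter, 85 mm tall, loose; origin at the centre of its underside
- ribbon_reel: bystander: orange ribbon reel, 70 mm in diameter, 28 mm tall, lying flat, loose; origin at the centre of its underside
Things that resemble listed ones, but are neither listed nor needed, are in the scene too. What is shaped like the can1 but blue is not meant.

How it is judged:
By the outcome, as a careful person would: the job done as asked, in the order asked, and still so for the second after the job is handed in, with the robot touching nothing.
Of can1, can2, can3, can4 only 2 to 4 are there at a start; the rules pass over those that are not, and their reading is None.
At some moment in a run one of can1, can2, can3, can4 may be knocked a few centimetres aside while the robot is not near it.
It also fails if it takes over 210 s, if anything falls off the work surface, if the arm or the gripper's body presses on something with over 40 N, if the wrist force passes 120 N, or if a joint passes its speed limit or range.

## Working session

There is one attempt and no reset: what is moved stays moved. The work goes in short steps, Python scripts to look and compute and a shell command to move; the robot and the scene stay as the last step left them, time stands still between calls to the robot, and variables do not carry over. Pictures are saved under pics/ and viewed, at most 14 in all, crops included, and the job is handed in when it is done.

```bash
ls; mkdir -p pics; python3 - <<'E'
from plant import telemetry, imaging
import cv2,pickle,numpy as np
s=telemetry.read_state();print(s)
for n in("scene","top"):
    d=imaging.get_image(n);pickle.dump(d,open(n+"0.pkl","wb"))
    cv2.imwrite(f"pics/{n}0.png",d["image"][:,:,::-1]);print(n,d["K"],d["dist_coeffs"],d["R"],d["t"])
E
```

```text
pics
{'time': 0.0, 'joint_positions': array([-7.21078255e+01,  1.76197993e+01,  8.63835207e+01,  1.00693606e-03,
        7.61127258e+01, -4.21034145e+00]), 'qvel': array([ 0.02513603,  0.02559189,  0.18066851,  0.1055684 , -0.03190604,
        0.05329519]), 'joint_torque': array([ 9.57900920e-04, -4.57548058e+01, -2.51913947e+01,  3.27052987e-05,
        1.33026182e-02, -9.05495625e-07]), 'tool_pos': array([ 216.12564038, -532.07197357,  230.40809283]), 'orientation': array([[ 9.26513753e-01,  3.76260413e-01, -6.06015304e-04],
       [ 3.76260864e-01, -9.26511752e-01,  1.93266718e-03],
       [ 1.65705849e-04, -2.01866256e-03, -9.99997949e-01]]), 'contact_force': array([0.69410824, 0.32306814, 0.30072381]), 'moment': array([ 0.03009953, -0.02747337,  0.0359165 ]), 'grip_force': 0.0, 'width': 85.30053342009818}
scene [[506.59685335   0.         329.60891871]
 [  0.         506.59685335 242.09100991]
 [  0.           0.           1.        ]] [-0.14120566  0.          0.          0.          0.        ] [[ 0.33061935  0.94372816 -0.00824624]
 [ 0.66725361 -0.23992252 -0.70513105]
 [-0.66743049  0.22762764 -0.70902905]] [-174.95906494 -308.71646119 1439.86179759]
top [[519.9650398    0.         319.05485397]
 [  0.         519.9650398  230.19764265]
 [  0.           0.           1.        ]] [-0.117077  0.        0.        0.        0.      ] [[ 0.12955821 -0.99156683  0.00314391]
 [-0.97011165 -0.12740968 -0.20651915]
 [ 0.20517811  0.02370631 -0.97843751]] [ -88.03349763  617.84898372 1112.83688807]
```

View pics/scene0.png

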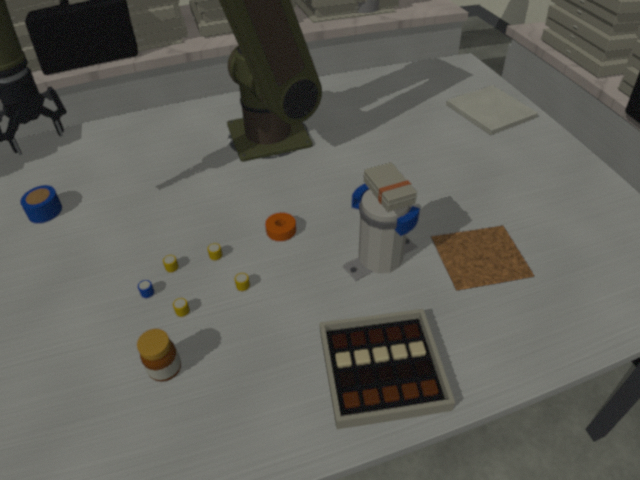

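View pics/top0.png

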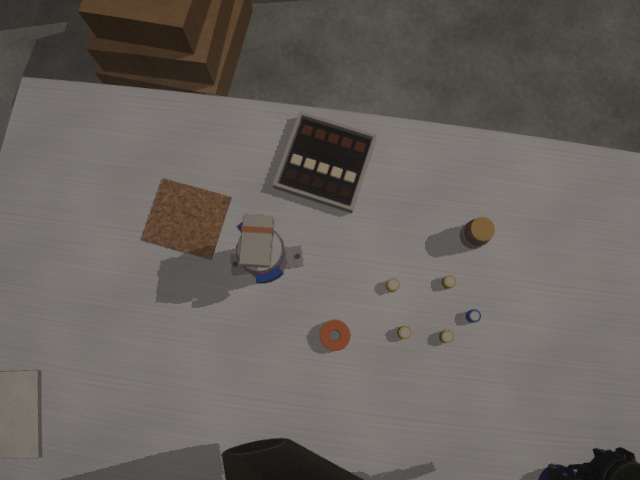

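Scene: gift box at (390,187) on the tub, pad (482,257), four yellow cans at (171,263), (215,251), (242,282), (181,307), blue one (146,288). Top: box (257,241), pad (187,218), cans (393,285), (449,282), (404,332), (446,337), brackets near (240,228) and (268,274).

```bash
cat > h.py <<'E'
import cv2,numpy as np,pickle
from plant import telemetry, imaging
def grab(n,save=None):
    d=imaging.get_image(n)
    if save: cv2.imwrite(f"pics/{save}.png",d["image"][:,:,::-1])
    return d
def ray(d,px):
    u=cv2.undistortPoints(np.array(px,float).reshape(-1,1,2),d["K"],d["dist_coeffs"]).reshape(-1,2)
    v=np.c_[u,np.ones(len(u))]@d["R"]; return -d["R"].T@d["t"],v
def plane(d,px,z):
    c,v=ray(d,px); return c+v*((z-c[2])/v[:,2])[:,None]
def proj(d,X):
    return cv2.projectPoints(np.array(X,float).reshape(-1,1,3),cv2.Rodrigues(d["R"])[0],d["t"],d["K"],d["dist_coeffs"])[0].reshape(-1,2)
def tri(da,pa,db,pb):
    ca,va=ray(da,pa);cb,vb=ray(db,pb);va,vb=va[0],vb[0]
    s=np.linalg.lstsq(np.c_[va,-vb],cb-ca,rcond=None)[0]
    return (ca+va*s[0]+cb+vb*s[1])/2,np.linalg.norm(ca+va*s[0]-cb-vb*s[1])
def blobs(d,lo,hi,amin=20):
    h=cv2.cvtColor(d["image"],cv2.COLOR_RGB2HSV);m=cv2.inRange(h,lo,hi)
    c,_=cv2.findContours(m,cv2.RETR_EXTERNAL,cv2.CHAIN_APPROX_NONE)
    return [k for k in c if cv2.contourArea(k)>=amin]
def move(target,st=None,yaw=None):
    """shift in tool axes (units) from measured pose to target; tool yaw turn about tool z, units"""
    s=telemetry.read_state();R=s["orientation"];return R.T@(np.array(target)-s["tool_pos"])/25
E
python3 - <<'E'
from h import *
S=pickle.load(open("scene0.pkl","rb"));T=pickle.load(open("top0.pkl","rb"))
for n,d in(("scene",S),("top",T)):
    for nm,lo,hi in(("yellow",(18,90,60),(35,255,255)),("blue",(100,120,40),(130,255,255)),("brown/or",(3,90,40),(17,255,255))):
        for k in blobs(d,lo,hi):
            r=cv2.minAreaRect(k);print(n,nm,np.round(r[0]),np.round(r[1]),round(r[2]),cv2.contourArea(k), plane(d,[r[0]],26 if nm!="brown/or" else 6)[0].round())
a=T["image"][190:300,200:330];b=S["image"][150:290,330:440]
im=np.zeros((580,800,3),np.uint8)
a=cv2.resize(a,None,fx=3.3,fy=3.3,interpolation=2);b=cv2.resize(b,None,fx=3.3,fy=3.3,interpolation=2)
im[:a.shape[0],:a.shape[1]]=a;im[:b.shape[0],435:435+b.shape[1]]=b
im=cv2.convertScaleAbs(im,alpha=1.4)
cv2.imwrite("pics/c1.png",im[:,:,::-1])
E
```

```text
scene yellow [153. 344.] [31. 32.] 90 773.0 [ 636. -382.   26.]
scene yellow [181. 307.] [19. 15.] 74 219.5 [ 565. -319.   26.]
scene yellow [242. 281.] [18. 14.] 82 118.5 [ 540. -192.   26.]
scene yellow [170. 264.] [15. 14.] 79 119.0 [ 443. -325.   26.]
scene yellow [215. 252.] [15. 13.] 76 109.5 [ 440. -229.   26.]
scene blue [147. 292.] [10. 13.] 70 81.0 [ 502. -381.   26.]
scene blue [408. 221.] [16. 30.] 52 350.5 [490. 201.  26.]
scene blue [ 41. 204.] [34. 36.] 63 1038.5 [ 124. -621.   26.]
scene blue [358. 195.] [11. 25.] 25 164.0 [368. 128.  26.]
scene brown/or [351. 399.] [16. 16.] 84 213.0 [846. -72.   6.]
scene brown/or [371. 396.] [16. 15.] 81 209.0 [853. -38.   6.]
scene brown/or [390. 393.] [16. 15.] 76 210.5 [859.  -4.   6.]
scene brown/or [410. 390.] [15. 15.] 79 206.5 [866.  30.   6.]
scene brown/or [429. 388.] [15. 15.] 81 201.0 [872.  64.   6.]
scene brown/or [159. 358.] [21. 35.] 69 320.0 [ 654. -377.    6.]
scene brown/or [339. 341.] [12. 11.] 60 40.5 [727. -51.   6.]
scene brown/or [357. 338.] [10. 11.] 76 54.0 [733. -16.   6.]
scene brown/or [375. 335.] [12. 1
[... 916 characters left out ...]
 191.] [9. 9.] 18 61.5 [740. -55.   6.]
top brown/or [331. 187.] [9. 9.] 18 63.5 [747. -21.   6.]
top brown/or [186. 218.] [74. 66.] 16 4528.5 [625. 316.   6.]
top brown/or [318. 182.] [9. 9.] 18 66.0 [754.  13.   6.]
top brown/or [304. 178.] [9. 9.] 18 65.5 [760.  47.   6.]
top brown/or [291. 174.] [9. 9.] 18 59.5 [766.  81.   6.]
top brown/or [359. 146.] [10. 10.] 18 85.0 [860. -77.   6.]
top brown/or [346. 142.] [10.  9.] 18 83.5 [866. -43.   6.]
top brown/or [333. 138.] [11.  9.] 18 85.5 [873. -10.   6.]
top brown/or [320. 134.] [11. 10.] 18 84.5 [880.  24.   6.]
top brown/or [307. 130.] [10. 10.] 14 84.0 [886.  58.   6.]
top brown/or [165.  48.] [174.  95.] 0 13107.5 [1073.  462.    6.]
```

View pics/c1.png

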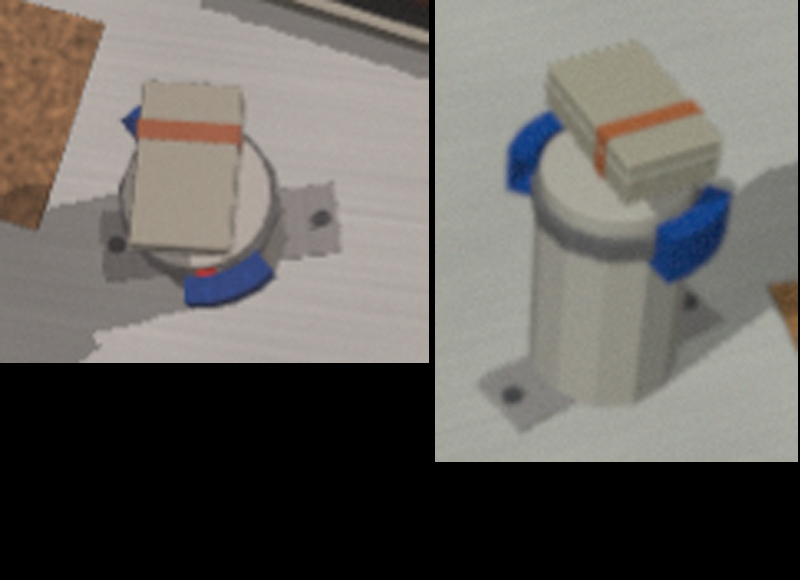

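Crop: box corners (145,82),(243,86),(233,250),(132,246); tub base bolts at (117,244),(321,217); an ear peeps out at (207,272) by the near bracket at (230,280).

```bash
python3 - <<'E'
from h import *
S=pickle.load(open("scene0.pkl","rb"));T=pickle.load(open("top0.pkl","rb"))
t=lambda p:np.array(p,float)/3.3+[200,190]
s=lambda p:(np.array(p,float)-[435,0])/3.3+[330,150]
C=plane(T,t([(145,82),(243,86),(233,250),(132,246)]),217);print(C.round(1),C.mean(0))
print([np.linalg.norm(C[i]-C[(i+1)%4]).round(1) for i in range(4)])
v=C[0]+C[1]-C[2]-C[3];print("box yaw",np.degrees(np.arctan2(v[1],v[0])))
Cs=plane(S,s([(547,70),(640,40),(720,138),(621,172)]),217);print("scene",Cs.round(1),Cs.mean(0))
B=plane(T,t([(117,244),(321,217)]),3);print("bolts",B.round(1),B.mean(0));v=B[0]-B[1];print(np.degrees(np.arctan2(v[1],v[0])))
B=plane(S,s([(513,395),(690,301)]),3);print("boltsS",B.round(1),B.mean(0))
# bracket blue roof contour near
for d,k0 in((T,(268,275)),(S,(408,221)),(S,(358,195))):
    for k in blobs(d,(100,120,40),(130,255,255)):
        r=cv2.minAreaRect(k)
        if abs(r[0][0]-k0[0])<4 and abs(r[0][1]-k0[1])<4:
            P=plane(d,k.reshape(-1,2),159)-[*B.mean(0)[:2],0]
            print("brk",np.round([np.hypot(P[:,0],P[:,1]).min(),np.hypot(P[:,0],P[:,1]).max()]),P.mean(0).round())
            np.set_printoptions(suppress=True)
# pad
for d in(S,T):
    for k in blobs(d,(3,90,40),(17,255,255),3500):
        a=cv2.minAreaRect(k); 
        if a[0][1]<100:continue
        q=cv2.approxPolyDP(k,0.05*cv2.arcLength(k,1),1).reshape(-1,2);P=plane(d,q,6);print("pad",P.round(),P.mean(0))
E
```

```text
[[603.5 140.9 217. ]
 [608.7  82.  217. ]
 [510.   73.3 217. ]
 [504.5 132.7 217. ]] [556.67362351 107.2403387  217.        ]
[np.float64(59.1), np.float64(99.2), np.float64(59.7), np.float64(99.4)]
box yaw 4.869056472734966
scene [[517.4  75.  217. ]
 [508.8 137.6 217. ]
 [606.3 141.6 217. ]
 [614.2  78.5 217. ]] [561.69246724 108.18384552 217.        ]
bolts [[530.6 179.6   3. ]
 [569.1  37.5   3. ]] [549.82684135 108.51887634   3.        ]
105.17145762756677
boltsS [[567.6  40.3   3. ]
 [529.  183.7   3. ]] [548.28477467 111.99938613   3.        ]
brk [52. 70.] [-51. -28. 159.]
brk [51. 97.] [ 66.  14. 159.]
brk [50. 69.] [-30. -47. 159.]
pad [[715. 392.   6.]
 [561. 412.   6.]
 [538. 240.   6.]
 [691. 217.   6.]] [626.23322329 315.51532081   6.        ]
pad [[714. 391.   6.]
 [560. 413.   6.]
 [536. 239.   6.]
 [690. 219.   6.]] [624.90677607 315.59221844   6.        ]
```

```bash
cat >> h.py <<'E'
def go(xyz,yaw=None):
    s=telemetry.read_state();R=s["orientation"];d=R.T@(np.array(xyz)-s["tool_pos"])/25
    cur=np.degrees(np.arctan2(R[1,0],R[0,0]));t=0 if yaw is None else ((cur-yaw+180)%360-180)/8
    print("shift",d.round(2),"turn",round(t,2),"| yaw",cur.round(1),"tilt",np.degrees(R.T@[0,0,-1])[:2].round(2))
E
python3 -m crank '[[22.26,-18.57,-2.78,0,0,2.15,85],[22.26,-18.57,-2.78,0,0,2.15,85],[22.26,-18.57,-2.78,0,0,2.15,85],[22.26,-18.57,-2.78,0,0,2.15,85],[22.26,-18.57,-2.78,0,0,2.15,85],[22.26,-18.57,-2.78,0,0,2.15,85],[22.26,-18.57,-2.78,0,0,2.15,85],[22.26,-18.57,-2.78,0,0,2.15,85],[22.26,-18.57,-2.78,0,0,2.15,85],[22.26,-18.57,-2.78,0,0,2.15,85],[22.26,-18.57,-2.78,0,0,2.15,85],[22.26,-18.57,-2.78,0,0,2.15,85]]' 25
python3 -c "
from h import *
go((557.5,107.5,181),4.9);print(telemetry.read_state()['joint_positions'].round())"
```

```text
time: 1.6
tool_pos: [558.1, 109.6, 300.5]
orientation: [[0.996, 0.088, -0.0], [0.088, -0.996, 0.0], [-0.0, -0.0, -1.0]]
contact_force: [0.5, -0.7, 0.5]
width: 85.2
grip_force: 0.0
shift [-0.03  0.08  4.78] turn 0.02 | yaw 5.0 tilt [0.01 0.02]
[ 7. 15. 81.  0. 85. 92.]
```

```bash
python3 -m crank '[[0,0.04,1.5,0,0,0,85],[0,0.06,3,0,0,0,85],[0,0.06,4,0,0,0,85],[0,0.06,4.6,0,0,0,85],[0,0.06,4.78,0,0,0,75],[0,0.06,4.78,0,0,0,66],[0,0.06,4.78,0,0,0,62],[0,0.06,4.78,0,0,0,58],[0,0.06,4.78,0,0,0,55],[0,0.06,4.78,0,0,0,55],[0,0.06,4.78,0,0,0,55],[0,0.06,4.78,0,0,0,55]]' 25
python3 -c "
from h import *
d=grab('top');a=d['image'][150:340,140:400];cv2.imwrite('pics/g1.png',cv2.resize(a,None,fx=3,fy=3)[:,:,::-1])
T=d
"
```

```text
time: 3.1
tool_pos: [558.1, 105.5, 181.9]
orientation: [[0.996, 0.085, 0.002], [0.085, -0.996, 0.0], [0.002, -0.0, -1.0]]
contact_force: [0.1, 0.6, 4.9]
width: 59.6
grip_force: 30.5
```

View pics/g1.png

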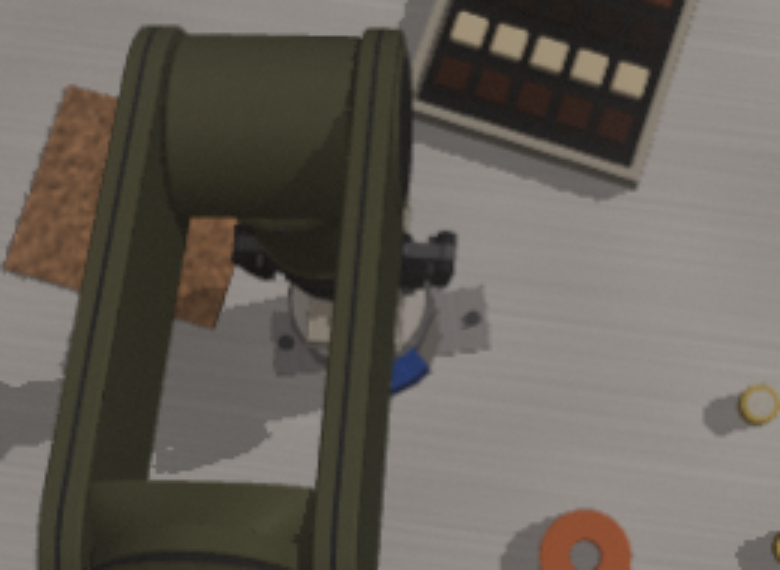

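```bash
python3 -m crank '[[0,0,0,0,0,0,70],[0,0,0,0,0,0,70],[0,0,0,0,0,0,70],[0,0.04,-0.26,0,0,0,70],[0,0.04,-0.26,0,0,0,64],[0,0.04,-0.26,0,0,0,60],[0,0.04,-0.26,0,0,0,55],[0,0.04,-0.26,0,0,0,55],[0,0.04,-0.26,0,0,0,55],[0,0.04,-0.26,0,0,0,55]]' 30
python3 -m crank '[[0,0,-0.1,0,0,0,55],[0,0,-0.3,0,0,0,55],[0,0,-0.6,0,0,0,55],[0,0,-1,0,0,0,55],[0,0,-1.4,0,0,0,55],[0,0,-1.6,0,0,0,55],[0,0,-1.6,0,0,0,55]]'
python3 -c "
from h import *
go((625.5,315.5,228),4.9);d=grab('scene');a=d['image'][100:300,300:560];cv2.imwrite('pics/g2.png',cv2.resize(a,None,fx=3,fy=3)[:,:,::-1])
"
```

```text
time: 4.4
tool_pos: [557.7, 104.5, 188.1]
orientation: [[0.996, 0.086, 0.001], [0.086, -0.996, 0.0], [0.001, -0.0, -1.0]]
contact_force: [-0.8, 1.9, 4.0]
width: 59.0
grip_force: 34.3
time: 5.28
tool_pos: [557.8, 104.4, 228.5]
orientation: [[0.996, 0.086, 0.001], [0.086, -0.996, 0.0], [0.001, -0.0, -1.0]]
contact_force: [0.0, 0.2, -1.6]
width: 59.6
grip_force: 33.7
shift [ 3.42 -8.18  0.03] turn 0.0 | yaw 4.9 tilt [-0.08  0.  ]
```

View pics/g2.png

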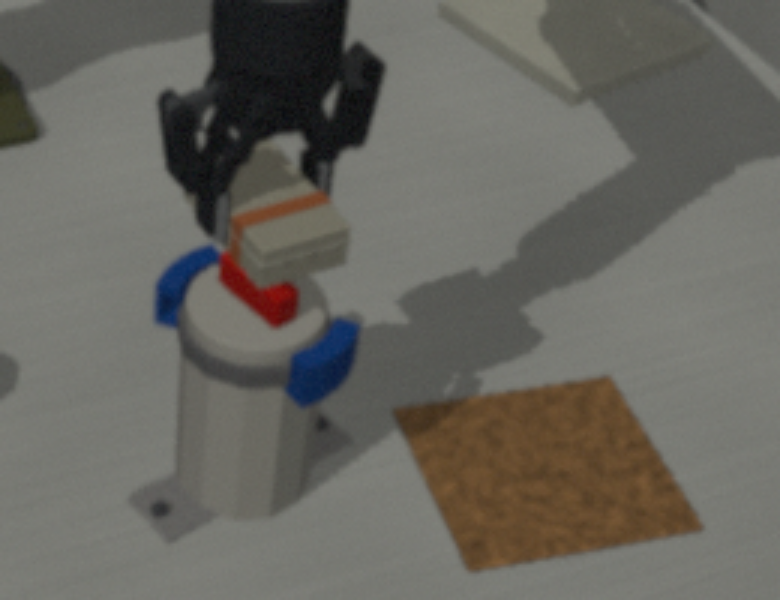

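Box held level in the gripper above the bar (crop (290,215)), cap bar visible at (260,290). Carry it over smoothly.

```bash
python3 -m crank '[[0.1,-0.25,0,0,0,0,55],[0.34,-0.82,0,0,0,0,55],[0.68,-1.64,0,0,0,0,55],[1.1,-2.65,0,0,0,0,55],[1.57,-3.75,0,0,0,0,55],[2.05,-4.9,0,0,0,0,55],[2.46,-5.9,0,0,0,0,55],[2.85,-6.85,0,0,0,0,55],[3.15,-7.55,0,0,0,0,55],[3.36,-8.02,0,0,0,0,55],[3.43,-8.2,0,0,0,0,55],[3.43,-8.2,0,0,0,0,55]]'
python3 -m crank '[[0,0,0.2,0,0,0,55],[0,0,0.8,0,0,0,55],[0,0,1.8,0,0,0,55],[0,0,3,0,0,0,55],[0,0,4.2,0,0,0,55],[0,0,5.4,0,0,0,55],[0,0,6.5,0,0,0,55],[0,0,7.3,0,0,0,55],[0,0,7.8,0,0,0,55],[0,0,8,0,0,0,55],[0,0,8,0,0,0,55]]'
python3 -c "
from h import *
go((625.5,315.5,7.5),4.9)"
```

```text
time: 6.82
tool_pos: [625.3, 315.7, 227.7]
orientation: [[0.996, 0.085, -0.0], [0.085, -0.996, -0.0], [-0.0, 0.0, -1.0]]
contact_force: [0.8, -0.5, -1.2]
width: 59.6
grip_force: 33.7
time: 8.2
tool_pos: [625.5, 315.8, 27.8]
orientation: [[0.996, 0.085, 0.0], [0.085, -0.996, 0.0], [0.0, -0.0, -1.0]]
contact_force: [-0.0, -0.1, -1.7]
width: 59.3
grip_force: 33.7
shift [-0.    0.01  0.81] turn -0.0 | yaw 4.9 tilt [-0.01  0.  ]
```

```bash
python3 -m crank '[[0,0,0.3,0,0,0,55],[0,0,0.55,0,0,0,55],[0,0,0.68,0,0,0,55],[0,0,0.76,0,0,0,55],[0,0,0.8,0,0,0,55],[0,0,0.8,0,0,0,55]]'
```

```text
time: 8.95
tool_pos: [625.4, 315.9, 7.8]
orientation: [[0.996, 0.086, 0.0], [0.086, -0.996, 0.0], [0.0, -0.0, -1.0]]
contact_force: [-0.2, -0.6, -1.2]
width: 59.4
grip_force: 33.7
```

```bash
python3 -m crank '[[0,0,0.03,0,0,0,55],[0,0,0.06,0,0,0,55],[0,0,0.06,0,0,0,55]]'
```

```text
time: 9.32
tool_pos: [625.6, 316.0, 7.4]
orientation: [[0.996, 0.086, 0.001], [0.086, -0.996, 0.0], [0.001, -0.0, -1.0]]
contact_force: [-2.0, -1.3, 5.4]
width: 59.5
grip_force: 34.5
```

```bash
python3 -m crank '[[0,0,0,0,0,0,63],[0,0,0,0,0,0,70],[0,0,0,0,0,0,74],[0,0,0,0,0,0,76],[0,0,-1,0,0,0,78],[0,0,-3,0,0,0,78],[0,0,-5.5,0,0,0,80],[0,0,-8,0,0,0,80],[0,0,-10,0,0,0,80],[0,0,-10.5,0,0,0,80],[0,0,-10.5,0,0,0,80]]'
python3 - <<'E'
from h import *
S=grab("scene");T=grab("top")
pickle.dump((S,T),open("st1.pkl","wb"))
im=np.zeros((600,800,3),np.uint8)
a=cv2.resize(S["image"][140:300,330:530],None,fx=2.5,fy=2.5,interpolation=2);b=cv2.resize(T["image"][170:330,140:300],None,fx=2.5,fy=2.5,interpolation=2)
im[:400,:500]=a;im[200:600,400:800]=b
cv2.imwrite("pics/st1.png",im[:,:,::-1])
E
```

```text
time: 10.7
tool_pos: [625.5, 315.9, 269.3]
orientation: [[0.996, 0.085, 0.001], [0.085, -0.996, 0.001], [0.001, -0.0, -1.0]]
contact_force: [-0.5, -0.7, -0.7]
width: 80.0
grip_force: 0.0
```

View pics/st1.png

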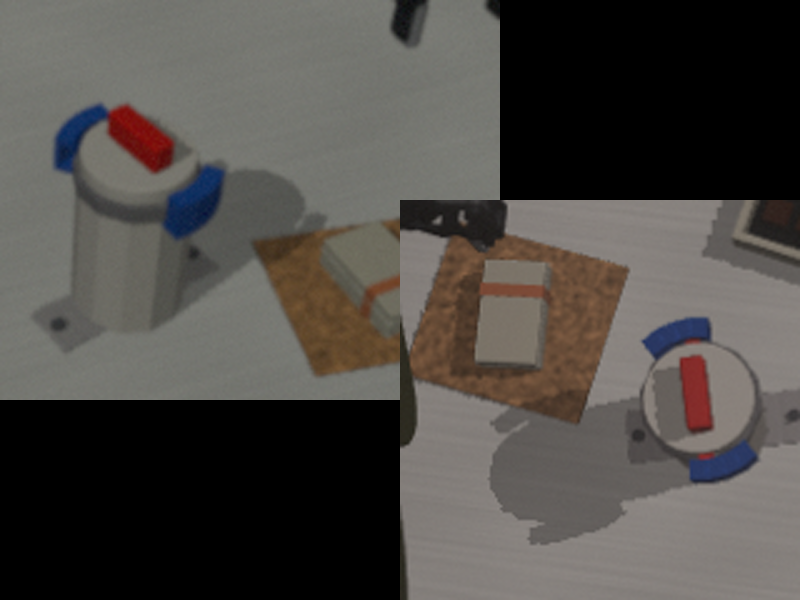

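The box lies flat on the pad (top view (512,313) of the crop), the red bar is fully visible at (696,393), brackets at (678,337) and (722,463). Now measure the bar.

```bash
python3 - <<'E'
from h import *
S,T=pickle.load(open("st1.pkl","rb"))
for n,d in(("S",S),("T",T)):
    h=cv2.cvtColor(d["image"],cv2.COLOR_RGB2HSV)
    m=cv2.inRange(h,(0,170,60),(4,255,255))|cv2.inRange(h,(174,170,60),(180,255,255))
    c,_=cv2.findContours(m,0,1)
    for k in c:
        if cv2.contourArea(k)<40: continue
        print(n,cv2.minAreaRect(k))
        if n=="T":
            P=plane(d,k.reshape(-1,2),187)[:,:2].astype(np.float32);r=cv2.minAreaRect(P);print("bar top-plane",r)
# bracket circle centre from blue in top at 159
Q=np.vstack([k.reshape(-1,2) for k in blobs(T,(100,120,40),(130,255,255),60) if 200<cv2.minAreaRect(k)[0][0]<300])
P=plane(T,Q,159);print("enclosing",cv2.minEnclosingCircle(P[:,:2].astype(np.float32)))
for k in blobs(T,(100,120,40),(130,255,255),60):
    p=plane(T,k.reshape(-1,2),159)[:,:2].mean(0)-[549.3,110];print(p,np.degrees(np.arctan2(p[1],p[0])))
go((549.3,110,0),15)
E
```

```text
S ((385.5223083496094, 194.47276306152344), (29.832534790039062, 13.7201509475708), 39.289405822753906)
T ((257.7696228027344, 246.29177856445312), (27.28243064880371, 8.821514129638672), 83.2901611328125)
bar top-plane ((549.7001342773438, 108.088134765625), (55.98030090332031, 17.839096069335938), 15.506696701049805)
enclosing ((549.4234008789062, 108.07888793945312), 67.90645599365234)
[-373.51304897 -668.49563454] -119.19369510827649
[-52.40759176 -26.42239422] -153.24407794296712
[51.41547465 23.76291368] 24.80516900056968
shift [-3.65  7.91 10.68] turn -1.26 | yaw 4.9 tilt [ 0.23 -0.07]
```

```bash
python3 -m crank '[[-1.5,3.5,0,0,0,-0.5,80],[-3,6,0,0,0,-1,60],[-3.64,7.97,0,0,0,-1.3,50],[-3.64,7.97,0,0,0,-1.3,50],[-3.64,7.97,0,0,0,-1.3,50],[-3.64,7.97,0,0,0,-1.3,50],[-3.64,7.97,0,0,0,-1.3,50]]'
python3 -c "
from h import *
go((549.5,108.5,163.5),15.4)"
```

```text
time: 11.68
tool_pos: [551.9, 110.6, 267.9]
orientation: [[0.964, 0.265, -0.001], [0.265, -0.964, 0.0], [-0.001, -0.001, -1.0]]
contact_force: [-0.0, 0.1, -0.0]
width: 50.2
grip_force: 0.0
shift [-0.11  0.06  4.18] turn -0.0 | yaw 15.4 tilt [0.07 0.03]
```

```bash
python3 -m crank '[[-0.05,0.03,1.2,0,0,0,50],[-0.08,0.05,2.6,0,0,0,50],[-0.08,0.05,3.6,0,0,0,50],[-0.08,0.05,4.05,0,0,0,50],[-0.08,0.05,4.16,0,0,0,50],[-0.08,0.05,4.16,0,0,0,50]]'
python3 -c "
from h import *
go((549.5,108.5,163.5),15.4)"
```

```text
time: 12.42
tool_pos: [550.9, 108.2, 165.5]
orientation: [[0.964, 0.264, 0.001], [0.264, -0.964, 0.0], [0.001, 0.0, -1.0]]
contact_force: [0.3, 0.0, 0.2]
width: 50.3
grip_force: 0.0
shift [-0.05 -0.02  0.08] turn -0.01 | yaw 15.3 tilt [-0.08 -0.01]
```

```bash
python3 -m crank '[[-0.05,0,0.08,0,0,0,35],[-0.05,0,0.08,0,0,0,28],[-0.05,0,0.08,0,0,0,22],[-0.05,0,0.08,0,0,0,16],[-0.05,0,0.08,0,0,0,12],[-0.05,0,0.08,0,0,0,12],[-0.05,0,0.08,0,0,0,12]]' 100
```

```text
time: 13.3
tool_pos: [549.0, 108.3, 163.7]
orientation: [[0.965, 0.264, 0.001], [0.264, -0.965, 0.001], [0.001, -0.001, -1.0]]
contact_force: [-2.4, 2.7, 5.4]
width: 18.3
grip_force: 97.5
```

```bash
python3 -m crank '[[0,0,0.1,0,0,0,12],[0,0,0.2,0,0,0,12],[0,0,0.28,0,0,0,12],[0,0,0.28,0,0,0,12],[0,0,0.28,0,0,0,12]]'
```

```text
time: 13.92
tool_pos: [549.0, 108.3, 158.1]
orientation: [[0.965, 0.264, 0.002], [0.264, -0.965, 0.002], [0.002, -0.001, -1.0]]
contact_force: [-3.8, 2.4, 13.9]
width: 17.8
grip_force: 98.5
```

```bash
python3 -m crank '[[0,0,0.05,0,0,0,12],[0,0,0.06,0,0,0,12],[0,0,0.06,0,0,0,12]]'
python3 -m crank '[[0,0,0,0,0,-0.3,12],[0,0,0,0,0,-0.7,12],[0,0,0,0,0,-1.1,12],[0,0,0,0,0,-1.5,12]]'
```

```text
time: 14.3
tool_pos: [549.1, 108.3, 156.9]
orientation: [[0.965, 0.264, 0.002], [0.264, -0.965, 0.002], [0.002, -0.001, -1.0]]
contact_force: [-5.3, 2.9, 14.4]
width: 18.1
grip_force: 98.8
time: 14.8
tool_pos: [551.1, 107.7, 157.4]
orientation: [[0.888, 0.46, 0.006], [0.46, -0.888, 0.001], [0.005, 0.002, -1.0]]
contact_force: [-0.8, 0.1, 14.5]
width: 18.0
grip_force: 98.8
```

```bash
python3 -m crank '[[0,0,0,0,0,-0.5,12],[0,0,0,0,0,-1,12],[0,0,0,0,0,-1.5,12],[0,0,0,0,0,-2,12]]'
python3 -m crank '[[0,0,0,0,0,-0.6,12],[0,0,0,0,0,-1.2,12],[0,0,0,0,0,-1.8,12],[0,0,0,0,0,-2.4,12],[0,0,0,0,0,-3,12],[0,0,0,0,0,-3.6,12],[0,0,0,0,0,-3.7,12],[0,0,0,0,0,-3.7,12]]'
```

```text
time: 15.3
tool_pos: [551.5, 107.8, 157.5]
orientation: [[0.727, 0.687, 0.006], [0.687, -0.727, 0.001], [0.005, 0.004, -1.0]]
contact_force: [-0.6, 1.6, 15.2]
width: 18.0
grip_force: 98.7
time: 16.3
tool_pos: [551.7, 107.8, 157.6]
orientation: [[0.294, 0.956, 0.007], [0.956, -0.294, 0.001], [0.003, 0.006, -1.0]]
contact_force: [0.5, 0.6, 14.2]
width: 18.0
grip_force: 98.7
```

```bash
python3 -m crank '[[0,0,-0.15,0,0,0,12],[0,0,-0.3,0,0,0,12],[0,0,-0.5,0,0,0,12],[0,0,-0.7,0,0,0,12],[0,0,-1,0,0,0,12],[0,0,-1.4,0,0,0,12],[0,0,-1.4,0,0,0,12]]'
```

```text
time: 17.18
tool_pos: [549.7, 107.6, 190.3]
orientation: [[0.294, 0.956, 0.002], [0.956, -0.294, 0.0], [0.001, 0.002, -1.0]]
contact_force: [-0.8, -0.6, -0.8]
width: 17.8
grip_force: 98.2
```

```bash
python3 -m crank '[[0,0,-0.5,0,0,0,12],[0,0,-1.1,0,0,0,12],[0,0,-1.8,0,0,0,12],[0,0,-2.2,0,0,0,12],[0,0,-2.4,0,0,0,12],[0,0,-2.4,0,0,0,12]]'
python3 -c "
from h import *
go((560,-45,250),73)
S=grab('scene');a=S['image'][90:290,290:490];cv2.imwrite('pics/l1.png',cv2.resize(a,None,fx=3,fy=3,interpolation=2)[:,:,::-1])
"
```

```text
time: 17.92
tool_pos: [549.0, 107.5, 249.6]
orientation: [[0.294, 0.956, 0.0], [0.956, -0.294, 0.0], [0.0, 0.0, -1.0]]
contact_force: [0.3, 0.4, -1.6]
width: 18.1
grip_force: 98.2
shift [-5.7   2.21 -0.02] turn -0.01 | yaw 72.9 tilt [-0.01 -0.02]
```

View pics/l1.png

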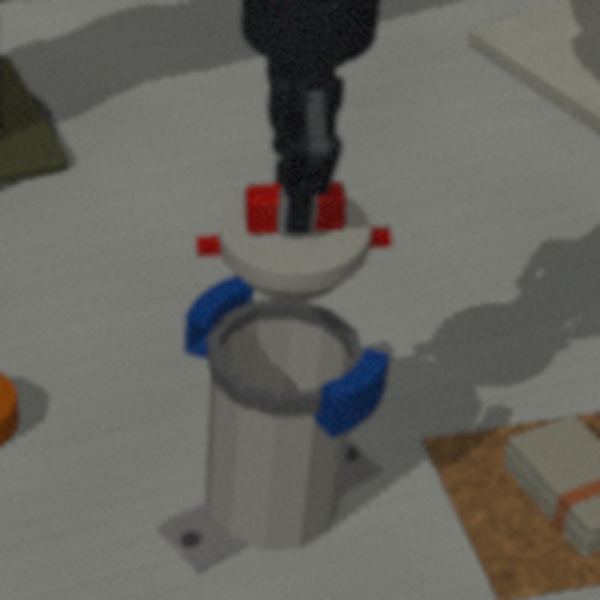

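The cap hangs level in the gripper at (300,225), tub open below at (285,350). Move it to the bench.

```bash
python3 -m crank '[[-0.5,0.2,0,0,0,0,12],[-1.7,0.66,0,0,0,0,12],[-3.2,1.24,0,0,0,0,12],[-4.6,1.78,0,0,0,0,12],[-5.4,2.1,0,0,0,0,12],[-5.7,2.21,0,0,0,0,12],[-5.7,2.21,1,0,0,0,12],[-5.7,2.21,3,0,0,0,12],[-5.7,2.21,5,0,0,0,12],[-5.7,2.21,7,0,0,0,12],[-5.7,2.21,7.8,0,0,0,12],[-5.7,2.21,7.8,0,0,0,12]]'
python3 -c "
from h import *
go((560,-45,37),73)"
```

```text
time: 19.48
tool_pos: [558.0, -44.3, 52.3]
orientation: [[0.294, 0.956, -0.005], [0.956, -0.294, 0.001], [-0.001, -0.005, -1.0]]
contact_force: [-0.2, 0.2, -0.2]
width: 18.3
grip_force: 98.2
shift [-0.    0.09  0.61] turn -0.01 | yaw 72.9 tilt [0.03 0.29]
```

```bash
python3 -m crank '[[0,0,0.2,0,0,0,12],[0,0,0.38,0,0,0,12],[0,0,0.5,0,0,0,12],[0,0,0.56,0,0,0,12],[0,0,0.6,0,0,0,12],[0,0,0.6,0,0,0,12]]'
```

```text
time: 20.23
tool_pos: [559.8, -44.9, 39.4]
orientation: [[0.294, 0.956, 0.0], [0.956, -0.294, 0.0], [0.0, 0.0, -1.0]]
contact_force: [-0.1, 0.4, -1.5]
width: 18.2
grip_force: 98.2
```

```bash
python3 -m crank '[[0,0,0.04,0,0,0,12],[0,0,0.07,0,0,0,12],[0,0,0.07,0,0,0,12]]'
```

```text
time: 20.6
tool_pos: [560.0, -44.9, 38.0]
orientation: [[0.294, 0.956, 0.001], [0.956, -0.294, 0.0], [0.0, 0.0, -1.0]]
contact_force: [-1.6, 0.7, 2.9]
width: 18.3
grip_force: 99.0
```

```bash
python3 -m crank '[[0,0,0,0,0,0,25],[0,0,0,0,0,0,40],[0,0,0,0,0,0,50],[0,0,0,0,0,0,50],[0,0,-1,0,0,0,50],[0,0,-3,0,0,0,50],[0,0,-5,0,0,0,50],[0,0,-6,0,0,0,50],[0,0,-6,0,0,0,50]]' 30
python3 - <<'E'
from h import *
S=grab("scene","s2");T=grab("top")
for n,d in(("S",S),("T",T)):
    for k in blobs(d,(18,90,60),(35,255,255)):
        r=cv2.minAreaRect(k);print(n,np.round(r[0],1),np.round(r[1]),plane(d,[r[0]],26)[0].round(1))
go((529,-191,150),73)
E
```

```text
time: 21.72
tool_pos: [561.5, -45.2, 190.0]
orientation: [[0.294, 0.956, 0.006], [0.956, -0.294, -0.001], [0.001, 0.006, -1.0]]
contact_force: [0.3, 1.4, 0.3]
width: 50.0
grip_force: 0.0
S [153.  344.5] [31. 32.] [ 635.5 -381.6   26. ]
S [180.7 306.9] [19. 15.] [ 564.6 -319.5   26. ]
S [241.7 281.8] [17. 14.] [ 541.2 -191.8   26. ]
S [170.2 264.4] [15. 14.] [ 443.5 -325.5   26. ]
S [214.5 252.3] [15. 14.] [ 440.4 -229.6   26. ]
S [ 37.6 195.5] [ 9. 18.] [  85.1 -632.1   26. ]
T [446.5 336. ] [12. 13.] [ 426.2 -325.1   26. ]
T [404. 332.] [13. 13.] [ 423.5 -227.5   26. ]
T [392.8 284.8] [12. 13.] [ 527.1 -190.7   26. ]
T [448.5 281. ] [12. 13.] [ 552.  -318.7   26. ]
shift [-5.94  0.56  1.48] turn -0.01 | yaw 72.9 tilt [0.01 0.04]
```

View pics/s2.png

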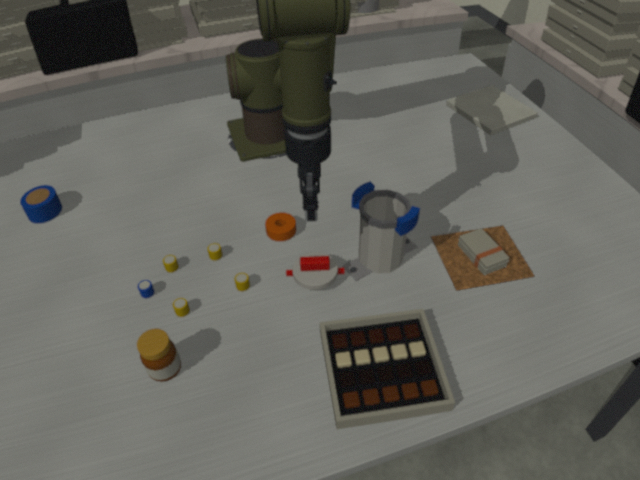

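```bash
cat >> h.py <<'E'
def cans():
    S=grab("scene");T=grab("top");c=lambda d,r:[np.array(cv2.minAreaRect(k)[0]) for k in blobs(d,(18,90,60),(35,255,255)) if cv2.contourArea(k)<300 and r(cv2.minAreaRect(k)[0])]
    t=c(T,lambda p:True);s=c(S,lambda p:p[0]>60)
    for a in t:
        z=plane(T,[a],18)[0]
        b=sorted((tri(T,[a],S,[q])[1],*tri(T,[a],S,[q])[0].round(1)) for q in s) if s else 0
        print("T@18",z.round(1),"tri",[float(round(v,1)) for v in b[0]] if b else None)
    return S,T
E
python3 -c "
from h import *
cans()"
```

```text
T@18 [ 426.5 -327.    18. ] tri [1.6, 426.9, -328.1, 10.1]
T@18 [ 423.8 -228.7   18. ] tri [0.4, 424.0, -229.8, 10.3]
T@18 [ 528.1 -191.7   18. ] tri [1.2, 528.8, -191.8, 13.1]
T@18 [ 553.2 -320.6   18. ] tri [0.9, 553.8, -321.2, 13.5]
```

```bash
python3 -c "
from h import *
go((528.5,-191.7,40),73);go((528.5,-191.7,3),73)"
```

```text
shift [-5.97  0.6   5.84] turn -0.01 | yaw 72.9 tilt [0.03 0.19]
shift [-5.97  0.6   7.32] turn -0.01 | yaw 72.9 tilt [0.03 0.19]
```

```bash
python3 -m crank '[[-2,0.2,0,0,0,0,50],[-4,0.4,0,0,0,0,50],[-5.5,0.58,0.5,0,0,0,50],[-5.97,0.6,2.5,0,0,0,50],[-5.97,0.6,4.5,0,0,0,50],[-5.97,0.6,6,0,0,0,50],[-5.97,0.6,6.3,0,0,0,50],[-5.97,0.6,6.3,0,0,0,50]]'
python3 -c "
from h import *
go((528.5,-191.7,3),73)"
```

```text
time: 22.92
tool_pos: [530.0, -191.8, 29.4]
orientation: [[0.294, 0.956, -0.002], [0.956, -0.294, 0.001], [0.0, -0.002, -1.0]]
contact_force: [0.2, 0.4, 0.2]
width: 50.1
grip_force: 0.0
shift [-0.01 -0.06  1.06] turn -0.01 | yaw 72.9 tilt [-0.01  0.1 ]
```

```bash
python3 -m crank '[[0,-0.02,0.5,0,0,0,50],[0,-0.02,0.9,0,0,0,50],[0,-0.02,1.0,0,0,0,45],[0,-0.02,1.0,0,0,0,38],[0,-0.02,1.0,0,0,0,32],[0,-0.02,1.0,0,0,0,26],[0,-0.02,1.0,0,0,0,24],[0,-0.02,0,0,0,0,24],[0,-0.02,-2,0,0,0,24],[0,-0.02,-4,0,0,0,24],[0,-0.02,-6.6,0,0,0,24],[0,-0.02,-6.8,0,0,0,24]]'
python3 -c "
from h import *
go((549.5,108.5,200),73)"
```

```text
time: 24.42
tool_pos: [532.9, -193.2, 205.4]
orientation: [[0.294, 0.956, 0.01], [0.956, -0.294, -0.004], [-0.001, 0.011, -1.0]]
contact_force: [0.8, 0.0, -0.1]
width: 29.0
grip_force: 29.7
shift [11.73 -2.91  0.17] turn -0.01 | yaw 72.9 tilt [ 0.08 -0.61]
```

```bash
python3 -m crank '[[2,-0.5,0,0,0,0,24],[4.2,-1.05,0,0,0,0,24],[6.4,-1.6,0,0,0,0,24],[8.6,-2.15,0,0,0,0,24],[10.6,-2.6,0,0,0,0,24],[11.7,-2.8,0,0,0,0,24],[11.7,-2.8,0,0,0,0,24],[11.7,-2.8,0,0,0,0,24]]'
python3 -c "
from h import *
go((549.5,108.5,110),73)"
```

```text
time: 25.42
tool_pos: [548.2, 107.7, 199.2]
orientation: [[0.294, 0.956, -0.002], [0.956, -0.294, -0.001], [-0.001, -0.002, -1.0]]
contact_force: [0.2, -0.5, -0.2]
width: 28.7
grip_force: 29.7
shift [0.05 0.05 3.57] turn -0.01 | yaw 72.9 tilt [0.08 0.09]
```

```bash
python3 -m crank '[[0.03,0,1,0,0,0,24],[0.03,0,2.3,0,0,0,24],[0.03,0,3.2,0,0,0,24],[0.03,0,3.57,0,0,0,24],[0.03,0,3.57,0,0,0,24],[0.03,0,3.57,0,0,0,32],[0.03,0,3.57,0,0,0,42],[0.03,0,3.57,0,0,0,42],[0.03,0,3,0,0,0,42],[0.03,0,1.5,0,0,0,42],[0.03,0,0,0,0,0,46],[0.03,0,0,0,0,0,50]]'
python3 -c "
from h import *
go((424,-229.5,200),73);cans()"
```

```text
time: 26.92
tool_pos: [552.0, 109.5, 204.7]
orientation: [[0.294, 0.956, 0.009], [0.956, -0.294, 0.001], [0.004, 0.008, -1.0]]
contact_force: [1.1, -0.2, 0.3]
width: 50.1
grip_force: 0.0
shift [-14.47  -0.91   0.13] turn -0.01 | yaw 72.9 tilt [-0.21 -0.47]
T@18 [ 426.5 -327.    18. ] tri [1.9, 426.9, -328.0, 10.1]
T@18 [ 423.9 -229.9   18. ] tri [1.7, 424.3, -230.2, 10.7]
T@18 [ 553.2 -320.6   18. ] tri [0.7, 553.8, -321.3, 13.5]
```

```bash
python3 -m crank '[[-2.3,-0.13,0,0,0,0,50],[-4.7,-0.27,0,0,0,0,50],[-7.1,-0.4,0,0,0,0,50],[-9.5,-0.54,0,0,0,0,50],[-11.9,-0.68,0,0,0,0,50],[-14,-0.8,0,0,0,0,50],[-14.4,-0.83,1.5,0,0,0,50],[-14.4,-0.83,3.8,0,0,0,50],[-14.4,-0.83,5.8,0,0,0,50],[-14.4,-0.83,6.7,0,0,0,50],[-14.4,-0.83,6.7,0,0,0,50]]'
python3 -c "
from h import *
go((424,-229.7,3),73)"
```

```text
time: 28.4
tool_pos: [421.0, -227.4, 30.1]
orientation: [[0.294, 0.956, -0.006], [0.956, -0.294, 0.004], [0.002, -0.007, -1.0]]
contact_force: [0.4, -0.7, 0.7]
width: 49.7
grip_force: 0.0
shift [-0.06  0.15  1.08] turn -0.01 | yaw 72.9 tilt [-0.12  0.41]
```

```bash
python3 -m crank '[[-0.03,0.05,0.5,0,0,0,50],[-0.03,0.05,0.9,0,0,0,50],[-0.03,0.05,1.03,0,0,0,45],[-0.03,0.05,1.03,0,0,0,38],[-0.03,0.05,1.03,0,0,0,32],[-0.03,0.05,1.03,0,0,0,26],[-0.03,0.05,1.03,0,0,0,24],[-0.03,0.05,0,0,0,0,24],[-0.03,0.05,-2,0,0,0,24],[-0.03,0.05,-4,0,0,0,24],[-0.03,0.05,-6.3,0,0,0,24],[-0.03,0.05,-6.7,0,0,0,24]]'
python3 -m crank '[[2.3,0.13,0,0,0,0,24],[4.7,0.27,0,0,0,0,24],[7.1,0.4,0,0,0,0,24],[9.5,0.54,0,0,0,0,24],[11.9,0.68,0,0,0,0,24],[14,0.78,0,0,0,0,24],[14.43,0.78,0,0,0,0,24],[14.43,0.78,0,0,0,0,24]]'
python3 -c "
from h import *
go((549.5,108.5,110),73)"
```

```text
time: 29.9
tool_pos: [426.8, -231.6, 204.2]
orientation: [[0.294, 0.956, 0.007], [0.956, -0.294, -0.005], [-0.003, 0.009, -1.0]]
contact_force: [-0.4, -0.8, -0.1]
width: 28.7
grip_force: 29.8
time: 30.9
tool_pos: [548.3, 109.3, 198.8]
orientation: [[0.292, 0.956, -0.003], [0.956, -0.292, -0.001], [-0.002, -0.002, -1.0]]
contact_force: [0.3, -0.2, -0.4]
width: 28.5
grip_force: 29.8
shift [-0.01  0.06  3.55] turn 0.0 | yaw 73.0 tilt [0.09 0.13]
```

```bash
python3 -m crank '[[0,0.03,1,0,0,0,24],[0,0.03,2.3,0,0,0,24],[0,0.03,3.2,0,0,0,24],[0,0.03,3.55,0,0,0,24],[0,0.03,3.55,0,0,0,24],[0,0.03,3.55,0,0,0,32],[0,0.03,3.55,0,0,0,42],[0,0.03,3.55,0,0,0,42],[0,0.03,3,0,0,0,42],[0,0.03,1.5,0,0,0,42],[0,0.03,0,0,0,0,46],[0,0.03,0,0,0,0,50]]'
python3 -c "
from h import *
S,T=cans()
im=np.hstack([cv2.resize(T['image'][200:310,200:330],(390,330)),cv2.resize(S['image'][170:280,330:450],(360,330))]);cv2.imwrite('pics/d2.png',im[:,:,::-1])"
```

```text
time: 32.4
tool_pos: [552.7, 109.3, 204.6]
orientation: [[0.294, 0.956, 0.009], [0.956, -0.294, 0.001], [0.004, 0.008, -1.0]]
contact_force: [-0.5, 0.2, 0.4]
width: 49.9
grip_force: 0.0
T@18 [ 426.5 -327.    18. ] tri [1.6, 426.9, -328.2, 9.7]
T@18 [ 553.2 -320.6   18. ] tri [0.9, 553.8, -321.2, 13.5]
T@18 [553.6 101.4  18. ] tri [395.3, 563.7, -114.4, 199.9]
```

View pics/d2.png

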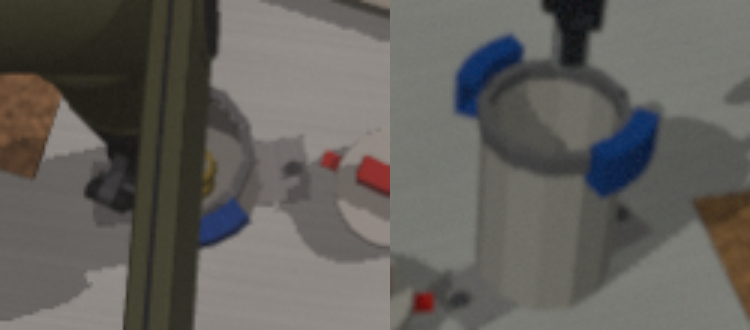

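Cans are in the tub (yellow at (208,172) in the top crop). Next can at (427,-328).

```bash
python3 -m crank '[[-2.3,0.06,0,0,0,0,50],[-4.7,0.12,0,0,0,0,50],[-7.1,0.18,0,0,0,0,50],[-9.5,0.24,0,0,0,0,50],[-11.9,0.3,0,0,0,0,50],[-14.3,0.36,0,0,0,0,50],[-16.6,0.41,0,0,0,0,50],[-18.13,0.45,0.6,0,0,0,50],[-18.13,0.45,2.8,0,0,0,50],[-18.13,0.45,5,0,0,0,50],[-18.13,0.45,6.7,0,0,0,50],[-18.13,0.45,6.7,0,0,0,50]]'
python3 -c "
from h import *
go((427,-328,3),73)"
```

```text
time: 34.0
tool_pos: [424.0, -324.8, 28.7]
orientation: [[0.294, 0.956, -0.008], [0.956, -0.294, 0.007], [0.005, -0.01, -1.0]]
contact_force: [-1.1, -0.5, 0.3]
width: 50.1
grip_force: 0.0
shift [-0.09  0.16  1.02] turn -0.01 | yaw 72.9 tilt [-0.26  0.56]
```

```bash
python3 -m crank '[[-0.02,0.04,0.5,0,0,0,50],[-0.02,0.04,0.9,0,0,0,50],[-0.02,0.04,1.03,0,0,0,45],[-0.02,0.04,1.03,0,0,0,38],[-0.02,0.04,1.03,0,0,0,32],[-0.02,0.04,1.03,0,0,0,26],[-0.02,0.04,1.03,0,0,0,24],[-0.02,0.04,0,0,0,0,24],[-0.02,0.04,-2,0,0,0,24],[-0.02,0.04,-4,0,0,0,24],[-0.02,0.04,-6.3,0,0,0,24],[-0.02,0.04,-6.7,0,0,0,24]]'
python3 -m crank '[[2.3,-0.06,0,0,0,0,24],[4.7,-0.12,0,0,0,0,24],[7.1,-0.18,0,0,0,0,24],[9.5,-0.24,0,0,0,0,24],[11.9,-0.3,0,0,0,0,24],[14.3,-0.36,0,0,0,0,24],[16.6,-0.43,0,0,0,0,24],[17.8,-0.46,0,0,0,0,24],[18.15,-0.47,0,0,0,0,24],[18.15,-0.47,0,0,0,0,24]]'
python3 -c "
from h import *
go((549.5,108.5,110),73)"
```

```text
time: 35.5
tool_pos: [430.3, -330.4, 204.6]
orientation: [[0.294, 0.956, 0.007], [0.956, -0.294, -0.006], [-0.004, 0.008, -1.0]]
contact_force: [0.8, -0.2, -0.9]
width: 28.7
grip_force: 29.8
time: 36.75
tool_pos: [549.7, 108.5, 199.1]
orientation: [[0.293, 0.956, -0.002], [0.956, -0.293, -0.001], [-0.001, -0.002, -1.0]]
contact_force: [-0.6, 0.1, -1.0]
width: 28.3
grip_force: 29.8
shift [ 0.   -0.    3.56] turn -0.01 | yaw 73.0 tilt [0.08 0.1 ]
```

```bash
python3 -m crank '[[0,0,1,0,0,0,24],[0,0,2.3,0,0,0,24],[0,0,3.2,0,0,0,24],[0,0,3.55,0,0,0,24],[0,0,3.55,0,0,0,24],[0,0,3.55,0,0,0,32],[0,0,3.55,0,0,0,42],[0,0,3.55,0,0,0,42],[0,0,3,0,0,0,42],[0,0,1.5,0,0,0,42],[0,0,0,0,0,0,46],[0,0,0,0,0,0,50]]'
python3 -c "
from h import *
cans()"
python3 -m crank '[[-2.2,0.7,0,0,0,0,50],[-4.4,1.4,0,0,0,0,50],[-6.6,2.1,0,0,0,0,50],[-8.8,2.8,0,0,0,0,50],[-11,3.5,0,0,0,0,50],[-13.2,4.2,0,0,0,0,50],[-15.4,4.9,0,0,0,0,50],[-16.37,5.21,1,0,0,0,50],[-16.37,5.21,3,0,0,0,50],[-16.37,5.21,5,0,0,0,50],[-16.37,5.21,6.5,0,0,0,50],[-16.37,5.21,6.5,0,0,0,50]]'
python3 -c "
from h import *
go((553.7,-321,3),73)"
```

```text
time: 38.25
tool_pos: [553.1, 109.1, 204.6]
orientation: [[0.294, 0.956, 0.009], [0.956, -0.294, 0.001], [0.004, 0.008, -1.0]]
contact_force: [0.1, 0.2, -1.3]
width: 50.1
grip_force: 0.0
T@18 [ 553.2 -320.6   18. ] tri [0.9, 553.8, -321.2, 13.5]
T@18 [553.9 101.   18. ] tri [410.9, 582.0, -111.8, 114.9]
time: 39.85
tool_pos: [550.8, -318.4, 33.0]
orientation: [[0.294, 0.956, -0.009], [0.956, -0.294, 0.006], [0.003, -0.01, -1.0]]
contact_force: [-0.5, 0.6, 0.2]
width: 50.3
grip_force: 0.0
shift [-0.07  0.15  1.2 ] turn -0.01 | yaw 72.9 tilt [-0.18  0.59]
```

```bash
python3 -m crank '[[0,0.02,0.6,0,0,0,50],[0,0.02,1.1,0,0,0,50],[0,0.02,1.23,0,0,0,45],[0,0.02,1.23,0,0,0,38],[0,0.02,1.23,0,0,0,32],[0,0.02,1.23,0,0,0,26],[0,0.02,1.23,0,0,0,24],[0,0.02,0,0,0,0,24],[0,0.02,-2,0,0,0,24],[0,0.02,-4,0,0,0,24],[0,0.02,-6.1,0,0,0,24],[0,0.02,-6.5,0,0,0,24]]'
python3 -m crank '[[2.2,-0.7,0,0,0,0,24],[4.4,-1.4,0,0,0,0,24],[6.6,-2.1,0,0,0,0,24],[8.8,-2.8,0,0,0,0,24],[11,-3.5,0,0,0,0,24],[13.2,-4.2,0,0,0,0,24],[15.2,-4.85,0,0,0,0,24],[16.1,-5.15,0,0,0,0,24],[16.37,-5.23,0,0,0,0,24],[16.37,-5.23,0,0,0,0,24]]'
python3 -c "
from h import *
go((549.5,108.5,110),73)"
```

```text
time: 41.35
tool_pos: [557.2, -322.4, 204.9]
orientation: [[0.294, 0.956, 0.007], [0.956, -0.294, -0.005], [-0.002, 0.008, -1.0]]
contact_force: [0.1, 0.3, -1.1]
width: 28.7
grip_force: 29.7
time: 42.6
tool_pos: [549.9, 108.4, 199.4]
orientation: [[0.293, 0.956, -0.001], [0.956, -0.293, -0.001], [-0.001, -0.001, -1.0]]
contact_force: [-0.5, -1.0, -0.3]
width: 28.9
grip_force: 29.7
shift [ 0.   -0.01  3.58] turn -0.01 | yaw 72.9 tilt [0.06 0.06]
```

```bash
python3 -m crank '[[0,0,1,0,0,0,24],[0,0,2.3,0,0,0,24],[0,0,3.2,0,0,0,24],[0,0,3.55,0,0,0,24],[0,0,3.55,0,0,0,24],[0,0,3.55,0,0,0,32],[0,0,3.55,0,0,0,42],[0,0,3.55,0,0,0,42],[0,0,3,0,0,0,42],[0,0,1.5,0,0,0,42],[0,0,0,0,0,0,46],[0,0,0,0,0,0,50]]'
python3 -m crank '[[-2,0.77,0,0,0,0,50],[-4,1.54,0,0,0,0,50],[-5.75,2.21,0,0,0,0,50],[-5.75,2.21,0,0,0,0,50],[-5.75,2.21,0,0,0,0,50],[-5.75,2.21,0,0,0,0,50]]'
python3 - <<'E'
from h import *
S,T=cans()
im=np.zeros((600,800,3),np.uint8)
im[:400,:400]=cv2.resize(T['image'][200:300,210:310],(400,400));im[200:600,400:]=cv2.resize(S['image'][170:320,280:430],(400,400));cv2.imwrite('pics/d4.png',im[:,:,::-1])
go((560,-45,38),72.9)
E
```

```text
time: 44.1
tool_pos: [553.1, 109.1, 204.7]
orientation: [[0.294, 0.956, 0.009], [0.956, -0.294, 0.001], [0.004, 0.008, -1.0]]
contact_force: [-0.9, 0.8, 0.4]
width: 50.0
grip_force: 0.0
time: 44.85
tool_pos: [560.5, -43.7, 199.9]
orientation: [[0.293, 0.956, -0.001], [0.956, -0.293, 0.001], [0.0, -0.001, -1.0]]
contact_force: [-0.1, -0.7, 0.5]
width: 49.9
grip_force: 0.0
T@18 [557.8 114.8  18. ] tri None
shift [-0.06 -0.01  6.48] turn 0.01 | yaw 73.0 tilt [-0.01  0.02]
```

View pics/d4.png

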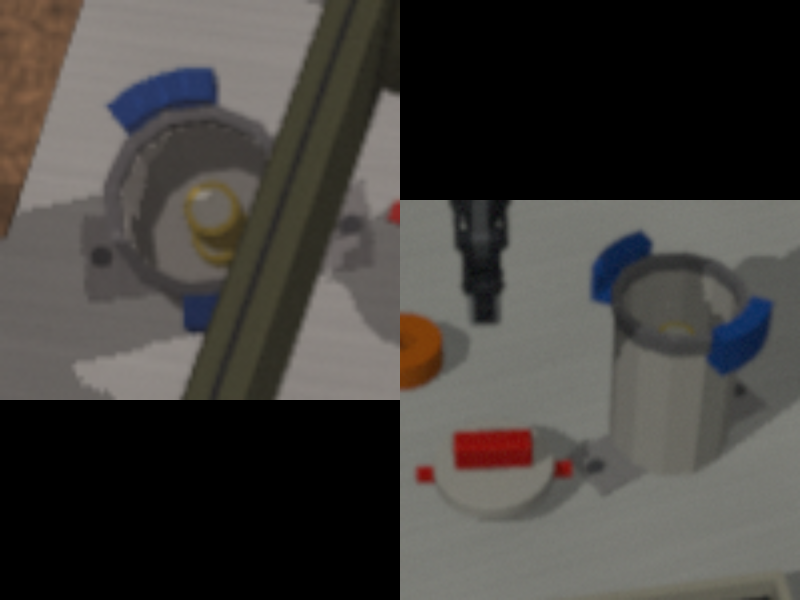

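The tub holds the stacked cans at (213,215), well below the rim; the cap stands upright at (495,470). Fetch the cap.

```bash
python3 -m crank '[[-0.03,-0.01,1.5,0,0,0,50],[-0.05,-0.01,3.5,0,0,0,50],[-0.05,-0.01,5.2,0,0,0,50],[-0.05,-0.01,6.2,0,0,0,50],[-0.05,-0.01,6.46,0,0,0,50],[-0.05,-0.01,6.46,0,0,0,50]]'
python3 -m crank '[[0,0,0,0,0,0,35],[0,0,0,0,0,0,28],[0,0,0,0,0,0,22],[0,0,0,0,0,0,16],[0,0,0,0,0,0,12],[0,0,0,0,0,0,12],[0,0,0,0,0,0,12]]' 100
```

```text
time: 45.7
tool_pos: [560.6, -45.6, 38.7]
orientation: [[0.293, 0.956, 0.0], [0.956, -0.293, 0.0], [0.0, 0.0, -1.0]]
contact_force: [0.1, 0.7, 0.6]
width: 50.0
grip_force: 0.0
time: 46.58
tool_pos: [560.6, -46.2, 39.6]
orientation: [[0.294, 0.956, 0.001], [0.956, -0.294, -0.0], [0.0, 0.001, -1.0]]
contact_force: [-0.2, 1.5, 5.3]
width: 18.1
grip_force: 97.7
```

```bash
python3 -m crank '[[0,0,-0.5,0,0,0,12],[0,0,-2,0,0,0,12],[0,0,-4,0,0,0,12],[0,0,-6,0,0,0,12],[0,0,-7.6,0,0,0,12],[0,0,-8,0,0,0,12],[0,0,-8,0,0,0,12]]'
python3 -m crank '[[0.5,-0.2,0,0,0,0,12],[1.7,-0.66,0,0,0,0,12],[3.2,-1.24,0,0,0,0,12],[4.6,-1.78,0,0,0,0,12],[5.5,-2.1,0,0,0,0,12],[5.8,-2.23,0,0,0,0,12],[5.8,-2.23,0,0,0,0,12],[5.8,-2.23,0,0,0,0,12]]'
python3 -c "
from h import *
go((549.3,108,170),72.9)"
```

```text
time: 47.45
tool_pos: [560.1, -46.1, 238.8]
orientation: [[0.294, 0.956, 0.001], [0.956, -0.294, -0.0], [0.0, 0.001, -1.0]]
contact_force: [-0.3, -0.0, -1.4]
width: 18.0
grip_force: 98.0
time: 48.45
tool_pos: [549.4, 108.1, 238.0]
orientation: [[0.295, 0.956, -0.001], [0.956, -0.295, -0.001], [-0.001, -0.001, -1.0]]
contact_force: [0.2, 0.4, -1.1]
width: 17.8
grip_force: 98.0
shift [-0.   -0.    2.72] turn -0.0 | yaw 72.9 tilt [0.05 0.05]
```

```bash
python3 -m crank '[[0,0,0.5,0,0,0,12],[0,0,1.3,0,0,0,12],[0,0,1.9,0,0,0,12],[0,0,2.2,0,0,0,12],[0,0,2.4,0,0,0,12],[0,0,2.6,0,0,0,12],[0,0,2.75,0,0,0,12],[0,0,2.75,0,0,0,12]]'
```

```text
time: 49.45
tool_pos: [549.6, 108.9, 169.8]
orientation: [[0.294, 0.956, -0.0], [0.956, -0.294, -0.0], [-0.0, -0.0, -1.0]]
contact_force: [-0.5, 0.7, -0.7]
width: 18.0
grip_force: 98.0
```

```bash
python3 -m crank '[[0,0,0.08,0,0,0,12],[0,0,0.16,0,0,0,12],[0,0,0.24,0,0,0,12],[0,0,0.32,0,0,0,12],[0,0,0.38,0,0,0,12],[0,0,0.38,0,0,0,12]]'
```

```text
time: 50.2
tool_pos: [550.1, 109.0, 162.4]
orientation: [[0.294, 0.956, 0.002], [0.956, -0.294, 0.0], [0.001, 0.002, -1.0]]
contact_force: [-3.0, -0.2, 12.2]
width: 17.8
grip_force: 99.6
```

```bash
python3 -m crank '[[0,0,0.07,0,0,0,12],[0,0,0.14,0,0,0,12],[0,0,0.14,0,0,0,12],[0,0,0.14,0,0,0,12]]'
```

```text
time: 50.7
tool_pos: [550.1, 109.0, 159.6]
orientation: [[0.294, 0.956, 0.003], [0.956, -0.294, 0.0], [0.001, 0.002, -1.0]]
contact_force: [-4.6, -0.3, 15.0]
width: 17.9
grip_force: 100.1
```

```bash
python3 -m crank '[[0,0,0,0,0,0.5,12],[0,0,0,0,0,1.1,12],[0,0,0,0,0,1.7,12],[0,0,0,0,0,2.3,12],[0,0,0,0,0,2.9,12],[0,0,0,0,0,3.5,12],[0,0,0,0,0,4,12],[0,0,0,0,0,4,12]]'; python3 -c "
from h import *
print(telemetry.read_state()['moment'])"
```

```text
time: 51.7
tool_pos: [549.6, 109.0, 159.5]
orientation: [[0.756, 0.655, 0.002], [0.655, -0.756, 0.0], [0.002, 0.001, -1.0]]
contact_force: [-5.4, -0.5, 15.3]
width: 18.0
grip_force: 100.2
[-0.05300461  0.93135213  0.09134432]
```

```bash
python3 -m crank '[[0,0,0,0,0,0.5,12],[0,0,0,0,0,1,12],[0,0,0,0,0,1.5,12],[0,0,0,0,0,2,12],[0,0,0,0,0,2.5,12],[0,0,0,0,0,2.9,12],[0,0,0,0,0,2.9,12]]'; python3 -c "
from h import *
print(telemetry.read_state()['moment']);go((549.3,108,166),15.4)"
```

```text
time: 52.58
tool_pos: [549.1, 109.6, 159.4]
orientation: [[0.953, 0.304, 0.001], [0.304, -0.953, 0.001], [0.001, -0.001, -1.0]]
contact_force: [-6.1, 1.0, 16.2]
width: 17.7
grip_force: 100.2
[0.10510742 1.0497375  0.18166992]
shift [-0.01  0.06 -0.26] turn 0.29 | yaw 17.7 tilt [-0.07  0.05]
```

```bash
for i in 1 ; do python3 -m crank '[[0,0,0,0,0,0.15,12],[0,0,0,0,0,0.3,12],[0,0,0,0,0,0.3,12]]' | head -3; python3 -c "
from h import *
print(telemetry.read_state()['moment']);go((549.3,108,166),15.4)"; done
python3 -m crank '[[0,0,0,0,0,0.12,12],[0,0,0,0,0,0.25,12],[0,0,0,0,0,0.25,12]]' ; python3 -c "
from h import *
print(telemetry.read_state()['moment']);go((549.3,108,166),15.4)"
```

```text
time: 52.95
tool_pos: [549.1, 109.7, 159.4]
orientation: [[0.964, 0.265, 0.001], [0.265, -0.964, 0.001], [0.001, -0.001, -1.0]]
[0.20396303 1.02005256 0.30265187]
shift [-0.01  0.07 -0.26] turn -0.0 | yaw 15.4 tilt [-0.07  0.06]
time: 53.32
tool_pos: [549.0, 109.8, 159.4]
orientation: [[0.973, 0.231, 0.001], [0.231, -0.973, 0.001], [0.001, -0.001, -1.0]]
contact_force: [-6.9, 1.9, 15.7]
width: 17.8
grip_force: 100.2
[0.16753575 1.13668363 0.3360827 ]
shift [-0.01  0.07 -0.26] turn -0.26 | yaw 13.4 tilt [-0.06  0.07]
```

```bash
for i in 1; do python3 -m crank '[[0,0,0,0,0,0.12,12],[0,0,0,0,0,0.25,12],[0,0,0,0,0,0.25,12]]' ; python3 -c "
from h import *
print(telemetry.read_state()['moment']);go((549.3,108,166),15.4)
S=grab('scene');a=S['image'][140:290,320:470];cv2.imwrite('pics/k1.png',cv2.resize(a,None,fx=4,fy=4,interpolation=2)[:,:,::-1])"; done
```

```text
time: 53.7
tool_pos: [549.1, 109.7, 159.4]
orientation: [[0.98, 0.199, 0.001], [0.199, -0.98, 0.001], [0.001, -0.001, -1.0]]
contact_force: [-6.7, 2.3, 16.6]
width: 18.1
grip_force: 100.8
[0.22055702 1.11276298 1.14553034]
shift [-0.    0.07 -0.26] turn -0.49 | yaw 11.5 tilt [-0.06  0.03]
```

View pics/k1.png

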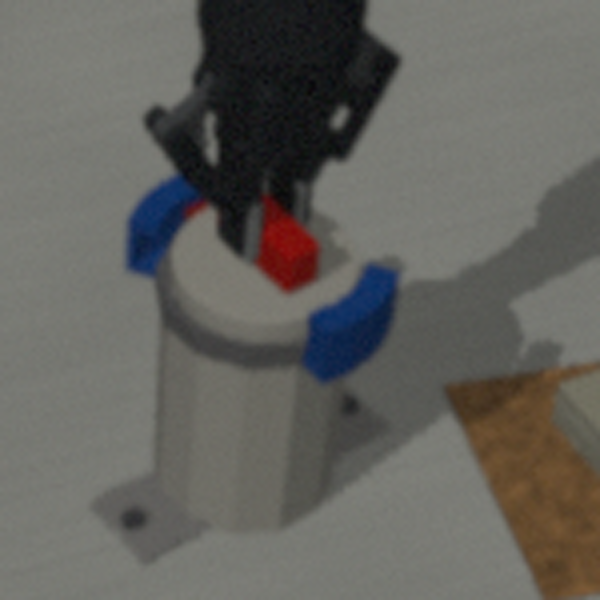

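Stop met (moment jumped to 1.1 N m), bar aligned between the brackets at (290,245). Ease the torque, let the cap rise, then release.

```bash
python3 -m crank '[[0,0,0,0,0,-0.1,12],[0,0,-0.1,0,0,-0.15,12],[0,0,-0.2,0,0,-0.15,12],[0,0,-0.28,0,0,-0.15,12],[0,0,-0.28,0,0,-0.15,12],[0,0,-0.28,0,0,-0.15,12]]'
```

```text
time: 54.5
tool_pos: [549.1, 109.7, 165.1]
orientation: [[0.976, 0.217, 0.0], [0.217, -0.976, 0.001], [0.0, -0.001, -1.0]]
contact_force: [-3.6, 3.1, 7.2]
width: 17.8
grip_force: 99.0
```

```bash
python3 -m crank '[[0,0,-0.05,0,0,0,12],[0,0,-0.05,0,0,0,20],[0,0,-0.05,0,0,0,30],[0,0,-0.05,0,0,0,45],[0,0,-0.05,0,0,0,50],[0,0,-1,0,0,0,50],[0,0,-2.5,0,0,0,50],[0,0,-4,0,0,0,50],[0,0,-5,0,0,0,50],[0,0,-5,0,0,0,50]]'
python3 -m crank '[[-1,3,0,0,0,0,50],[-3,6,0,0,0,0,50],[-3,9,0,0,0,0,50],[-3,11,0,0,0,0,50],[-3,11,0,0,0,0,50],[-3,11,0,0,0,0,50],[-3,11,0,0,0,0,50]]'
python3 - <<'E'
from h import *
S=grab("scene");T=grab("top")
h=cv2.cvtColor(T["image"],cv2.COLOR_RGB2HSV)
m=cv2.inRange(h,(0,170,60),(4,255,255))|cv2.inRange(h,(174,170,60),(180,255,255))
for k in cv2.findContours(m,0,1)[0]:
    if cv2.contourArea(k)>40:
        print(cv2.minAreaRect(k),cv2.minAreaRect(plane(T,k.reshape(-1,2),187)[:,:2].astype(np.float32)))
for k in cv2.findContours(cv2.inRange(cv2.cvtColor(S["image"],cv2.COLOR_RGB2HSV),(0,170,60),(4,255,255)),0,1)[0]:
    if cv2.contourArea(k)>40: print("S",cv2.minAreaRect(k))
im=np.zeros((600,800,3),np.uint8)
im[:400,:400]=cv2.resize(T['image'][200:300,210:310],(400,400));im[200:600,400:]=cv2.resize(S['image'][150:300,320:470],(400,400));cv2.imwrite('pics/e1.png',im[:,:,::-1])
E
```

```text
time: 55.75
tool_pos: [551.2, 108.9, 290.9]
orientation: [[0.976, 0.216, 0.005], [0.216, -0.976, 0.0], [0.005, 0.001, -1.0]]
contact_force: [0.9, 0.9, -0.6]
width: 50.2
grip_force: 0.0
time: 56.62
tool_pos: [535.1, -175.3, 287.3]
orientation: [[0.976, 0.216, -0.003], [0.216, -0.976, 0.002], [-0.002, -0.002, -1.0]]
contact_force: [-0.3, 0.4, 0.1]
width: 50.0
grip_force: 0.0
((257.7377014160156, 244.61477661132812), (27.251258850097656, 8.600895881652832), 84.80557250976562) ((552.9578247070312, 108.68940734863281), (55.9820442199707, 17.377155303955078), 13.832246780395508)
S ((386.7500305175781, 195.25003051757812), (29.698484420776367, 13.435027122497559), 45.0)
```

View pics/e1.png

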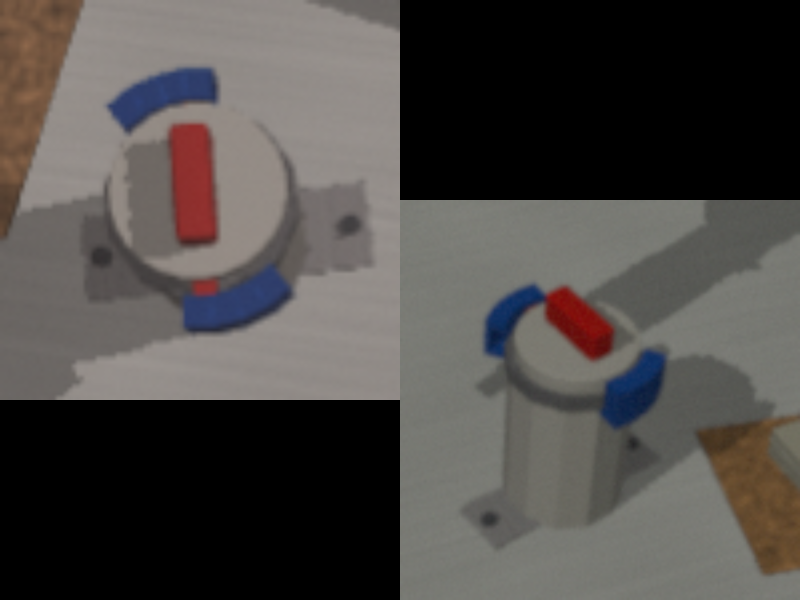

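```bash
python3 - <<'E'
from h import *
def red(d):
    h=cv2.cvtColor(d["image"],cv2.COLOR_RGB2HSV);m=cv2.inRange(h,(0,170,60),(4,255,255))|cv2.inRange(h,(174,170,60),(180,255,255))
    k=max(cv2.findContours(m,0,1)[0],key=cv2.contourArea);return cv2.minAreaRect(k)
S0,T0=pickle.load(open("st1.pkl","rb"));S,T=grab("scene"),grab("top")
for s,t in((S0,T0),(S,T)):
    print(tri(t,[red(t)[0]],s,[red(s)[0]]),red(s),red(t)[0])
    # white disc circle
    h=cv2.cvtColor(t["image"],cv2.COLOR_RGB2HSV)
    for k in blobs(t,(100,120,40),(130,255,255),60):
        P=plane(t,k.reshape(-1,2),159)[:,:2]
        if abs(P.mean(0)[0]-550)<80 and abs(P.mean(0)[1]-108)<60:print("brk",P.mean(0).round(1))
    # expected projections of locked bar end points
    c,sn=np.cos(np.radians(15.4)),np.sin(np.radians(15.4))
    X=[[549.7+c*a-sn*b,108.3+sn*a+c*b,187] for a in(-30,30) for b in(-10,10)]
    print(proj(s,X).mean(0),proj(t,X).mean(0))
E
```

```text
(array([550.90015602, 108.75089059, 176.58578742]), np.float64(1.5736710800222968)) ((385.5223083496094, 194.47276306152344), (29.832534790039062, 13.7201509475708), 39.289405822753906) (257.7696228027344, 246.29177856445312)
brk [496.9  83.6]
brk [600.7 133.8]
[385.9837222  190.04798074] [257.68435114 246.2506097 ]
(array([554.46378544, 109.49225373, 177.19916831]), np.float64(1.1836354390063717)) ((386.7500305175781, 195.25003051757812), (29.698484420776367, 13.435027122497559), 45.0) (257.7295227050781, 244.5246124267578)
brk [497.   83.6]
brk [600.7 134.3]
[385.9837222  190.04798074] [257.68435114 246.2506097 ]
```

Height is that of the locked cap, yaw 13.8°, but it sits 3.5 mm off-centre (play in the seal). I'll centre it gently by gripping the bar lengthwise.

```bash
python3 -c "
from h import *
go((549.4,108.4,270),105)"
```

```text
shift [  3.   -10.93   0.75] turn -11.55 | yaw 12.6 tilt [0.02 0.03]
```

```bash
python3 -m crank '[[0,0,0,0,0,-1.3,85],[0,0,0,0,0,-2.6,85],[0,-2,0,0,0,-3.9,85],[0,-4,0,0,0,-5.2,85],[1,-6,0,0,0,-6.5,85],[2,-8,0,0,0,-7.8,85],[3,-10,0.4,0,0,-9.1,85],[3,-10.93,0.75,0,0,-10.4,85],[3,-10.93,0.75,0,0,-11.55,85],[3,-10.93,0.75,0,0,-11.55,85],[3,-10.93,0.75,0,0,-11.55,85],[3,-10.93,0.75,0,0,-11.55,85]]'
python3 -c "
from h import *
go((549.4,108.4,167),105)"
```

```text
time: 58.32
tool_pos: [550.1, 106.9, 270.3]
orientation: [[-0.255, 0.967, 0.001], [0.967, 0.255, 0.0], [-0.0, 0.001, -1.0]]
contact_force: [-0.4, 1.0, -0.2]
width: 84.9
grip_force: 0.0
shift [ 0.06 -0.01  4.13] turn -0.03 | yaw 104.8 tilt [ 0.01 -0.03]
```

```bash
python3 -m crank '[[0.03,0,1.2,0,0,0,85],[0.05,0,2.6,0,0,0,85],[0.05,0,3.6,0,0,0,85],[0.05,0,4.05,0,0,0,85],[0.05,0,4.1,0,0,0,85],[0.05,0,4.1,0,0,0,85]]' 20
python3 -c "
from h import *
go((549.4,108.4,167),105)"
```

```text
time: 59.08
tool_pos: [550.6, 108.3, 168.5]
orientation: [[-0.257, 0.966, 0.002], [0.966, 0.257, 0.0], [-0.0, 0.002, -1.0]]
contact_force: [0.6, -0.1, 0.5]
width: 85.0
grip_force: 0.0
shift [ 0.01 -0.05  0.06] turn -0.02 | yaw 104.9 tilt [ 0.02 -0.11]
```

```bash
python3 -m crank '[[0,-0.02,0,0,0,0,75],[0,-0.02,0,0,0,0,68],[0,-0.02,0,0,0,0,65],[0,-0.02,0,0,0,0,63],[0,-0.02,0,0,0,0,61],[0,-0.02,0,0,0,0,59],[0,-0.02,0,0,0,0,58],[0,-0.02,0,0,0,0,58]]' 20
python3 -c "
from h import *
print(telemetry.read_state()['moment'])"
python3 -m crank '[[0,0,0,0,0,0,64],[0,0,0,0,0,0,72],[0,0,0,0,0,0,80],[0,0,0,0,0,0,82],[0,0,-1,0,0,0,82],[0,0,-3,0,0,0,82],[0,0,-5,0,0,0,82],[-3,0,-5,0,0,0,82],[-6,0,-5,0,0,0,82],[-9,0,-5,0,0,0,82],[-11,0,-5,0,0,0,82],[-11,0,-5,0,0,0,82]]'
python3 - <<'E'
from h import *
def red(d):
    h=cv2.cvtColor(d["image"],cv2.COLOR_RGB2HSV);m=cv2.inRange(h,(0,170,60),(4,255,255))|cv2.inRange(h,(174,170,60),(180,255,255))
    k=max(cv2.findContours(m,0,1)[0],key=cv2.contourArea);return cv2.minAreaRect(k),k
S,T=grab("scene"),grab("top")
r,k=red(T);print(tri(T,[r[0]],S,[red(S)[0][0]]),cv2.minAreaRect(plane(T,k.reshape(-1,2),187)[:,:2].astype(np.float32)))
im=np.zeros((600,800,3),np.uint8)
im[:480,:480]=T['image'][:,100:580];im[200:600,400:]=cv2.resize(S['image'][150:300,320:470],(400,400));cv2.imwrite('pics/e2.png',im[:,:,::-1])
E
```

```text
time: 60.08
tool_pos: [551.1, 108.6, 168.9]
orientation: [[-0.257, 0.966, 0.004], [0.966, 0.257, 0.001], [-0.0, 0.004, -1.0]]
contact_force: [4.7, 0.5, 6.2]
width: 59.5
grip_force: 20.5
[ 0.28756809 -0.81947217 -0.01497667]
time: 61.58
tool_pos: [620.0, -161.1, 291.8]
orientation: [[-0.254, 0.967, -0.001], [0.967, 0.254, -0.001], [-0.0, -0.001, -1.0]]
contact_force: [-0.8, -0.3, 0.6]
width: 81.8
grip_force: 0.0
(array([562.85144801, 107.53733414, 185.86684657]), np.float64(8.325899486220319)) ((564.0919189453125, 111.38225555419922), (28.88290023803711, 17.532503128051758), 15.723563194274902)
```

View pics/e2.png

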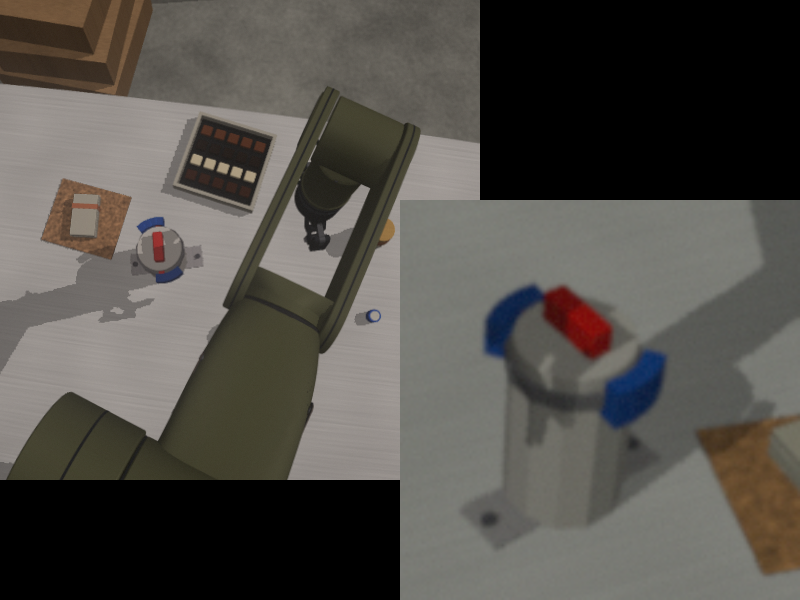

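Everything stands in place; the arm's shadow spoils the red mask. Re-measure with a looser threshold (no picture).

```bash
python3 - <<'E'
from h import *
def red(d):
    h=cv2.cvtColor(d["image"],cv2.COLOR_RGB2HSV);m=cv2.inRange(h,(0,140,25),(5,255,255))|cv2.inRange(h,(172,140,25),(180,255,255))
    m[:, :200]=0
    k=max([c for c in cv2.findContours(m,0,1)[0]],key=lambda c:cv2.contourArea(c) if cv2.minAreaRect(c)[0][1]<280 and cv2.minAreaRect(c)[0][1]>180 else 0);return cv2.minAreaRect(k),k
S,T=grab("scene"),grab("top")
r,k=red(T);print(r,red(S)[0],tri(T,[r[0]],S,[red(S)[0][0]]),cv2.minAreaRect(plane(T,k.reshape(-1,2),187)[:,:2].astype(np.float32)))
E
```

```text
((257.7655334472656, 246.0137939453125), (28.30401611328125, 9.395524024963379), 86.633544921875) ((386.2500305175781, 195.25001525878906), (30.405588150024414, 14.142135620117188), 45.0) (array([551.85979221, 109.48234987, 175.1020347 ]), np.float64(0.6783599604617184)) ((550.1859741210938, 108.1942367553711), (58.15135955810547, 18.954498291015625), 12.00485610961914)
```

```bash
python3 -c "
from plant import manip
print(manip.job_done())"
```

```text
the job is handed in; nothing more can be done
None
```

The job is handed in: the gift box lies flat on the cork pad, all four yellow canisters are in the tub, and the cap was turned to its stops and sits at its locked height, about 3 degrees off the tub's axis by camera (limit 5); the arm never went near the display box, jar or reel.

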